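Brake the running wheel and lock it with the pin

TASK

The toothed wheel on the check stand is running round. Take the orange-headed locking pin from the wooden rack, put its nose through the slot in the red bracket and press it gently on the wheel's face to brake the wheel until it only creeps, and when the wheel's hole comes under the slot let the pin go down through it, fully home with its flange on the bracket, so that the wheel is locked; then let go. Never press hard on the wheel or let it run hard against the pin (stay under about 40 N), and leave the other pins and things where they are.

Things in the scene. Friction and masses are not known exactly. Their poses are not given: they have to be found in the camera images.
- wheel: Flat steel toothed wheel, 185 mm over the teeth, 14 mm thick, level, turning about its upright axis on the stand. Origin: on the axis, in its underside, 60 mm above the table (upper face 74 mm above the table). x axis: towards the hole; z up. Turns counter-clockwise seen from above, about 2.5 rad/s when nothing touches it. No play up or down.
- stand: Check stand: grey round foot 224 mm across, spindle, red bracket. Origin on the wheel's axis at the table. Fixed. Its weak drive yields: drag slows the wheel in proportion, and a pin nose pressed on its face with some 3.5 to 6 N stalls it (friction differs from run to run). Let free, the wheel is at full speed again in about a second. At the hole the drive pushes sideways with about 3 N.
- hole (a point): Centre of the wheel's only hole, at the wheel's upper face, 61 mm from the axis: a through hole 18 mm across, ringed in yellow paint, with yellow stripes towards the axis and the rim. Moves round with the wheel.
- slot (a point): Centre, in the upper face, of the slot in the red bracket that reaches over the wheel from its rim: 106 mm above the table, 60 mm from the axis. x axis: from here towards the wheel's axis; z up. Slot 15 mm long along x, 14 mm wide along y, right through the 24 mm plate, whose underside is 8 mm above the wheel's face. Does not move.
- pin_grip (a point): Locking pin, upright: centre of its round orange head (22 mm across, 36 mm tall, to be gripped). Steel flange 28 mm across, 6 mm thick, its underside 24 mm below this point; under it a round nose 12 mm across, 46 mm long, 1.2 mm chamfer. 120 g. z up. Its flange rests on the rack. With the tip on the wheel's face this point is 144 mm above the table, fully home 130 mm.
- pin_tip (a point): Centre of the flat end of the locking pin's nose, 70 mm below the middle of the head.
- rack: Wooden pin rack, 190 x 60 x 60 mm, its row of three holes (60 mm apart) along its x axis. Origin: centre of its underside. The locking pin may stand in any of the holes. Fixed.
- spare_a_grip (a point): Spare pin, grey head, centre of the head; same shape but an 18 mm nose, too thick for the slot. Leave it in the rack.
- spare_b_grip (a point): Another spare pin, grey head, just like the first. Leave it in the rack.
- cart_red: Red sealant cartridge, standing, 48 mm across, 245 mm tall; origin at its foot. Leave alone.
- cup: White plastic cup, 70 mm across, 80 mm tall; origin at its foot. Leave alone.
- tape: Roll of brown tape lying flat, 100 mm across, 48 mm tall; origin at its underside. Leave alone.
- wrench: Steel wrench 180 mm long lying on the table; origin under its middle. Leave alone.

How it is judged:
By the outcome, as a careful person would: the job done as asked, in the order asked, and still so for the second after the job is handed in, with the robot touching nothing.
It also fails if it takes over 72 s, if anything falls off the work surface, if the arm or the gripper's body presses on something with over 40 N, if the wrist force passes 120 N, or if a joint passes its speed limit or range.

ROBOT

A 6-joint arm with a two-finger parallel gripper is mounted at the origin on the work surface. World frame = base frame: x ahead of the robot, y to its left, z up, the work surface at z = 0. Lengths are in mm, angles in rad, forces in N, time in s.
With the tool pointing down it reaches from about 375 to 975 mm from the base axis. Payload 3.8 kg.
Tool frame: the origin (TCP) lies at the centre of the arm's flange, where the gripper is bolted on; the fingertips stand 173 mm ahead of it and the grasp point (between the pads) lies 155 mm ahead of it (manip.grip_point_offset is the distance from the TCP to the grasp point, in mm); z points along the fingers, y is the line along which they close (so a half turn about z gives the same grasp; the last joint's range is limited). The gripper opens to 85 mm and grips with 20 to 120 N. Pads are 22 mm wide; open, the fingers measure 114 mm over their backs; the gripper's body (76 mm by 85 mm) begins 54 mm behind the grasp point. The pads swing forward as they close: fully open they stand 13 mm farther back than shut.
Start: joints at [-1.377, 0.264, 1.604, -0, 1.274, -0.037], TCP at [154.406, -657.099, 404.68] pointing down, gripper open.
Joint ranges: [-2.63, 2.63], [-0.94, 2.18], [0.31, 2.57], [-1.31, 4.45], [0, 2.66], [-2.55, 2.55]. Speed limits (rad/s): [2.57, 2.57, 3.14, 3.14, 3.14, 3.14].

INTERFACE

Orientations are given as a unit quaternion [w, x, y, z].
In Python, from plant import manip, vision gives the robot as it stands. The module is installed in compiled form; this text tells all that it offers.
- The arm moves only by the tool apply_moves, never from a script. Its argument "increments" is a list of rows, each a list of 7 numbers: the turn, a rotation vector about the tool's x, y, z in degrees, then the shift along the tool's x, y, z in mm, then the closure in counts, from 0 (fully open) to 255 (shut). In form: [[wx, wy, wz, x, y, z, gripper], ...]. A call has 1 to 8 rows; each row shifts and turns the commanded pose from where the row before left it, along the tool's axes as they then stand; what a row does not reach is not made up. A row lasts 1/12 s, in which the tool goes at most 41.7 mm and 7.16 degrees, less where a joint would pass 70% of its speed; a pose out of reach is approached as far as the arm can. A call with a gripper value outside its range is refused whole. The fingers move at their own pace and stop on an object; "newtons" is the grip in N (left out, the last holds). Time passes only in rows, so rows that do not move let the fingers close. It gives the time, the measured TCP pose, the force, the opening and the grip force at its end, in the units of the state.
- manip.observe(): the state, without advancing time (a new reading comes with each control period).
- vision.read_camera(name): name is "side" or "top" or "wrist"; returns the picture (480x640x3 uint8, red, green, blue); there is no depth.
- vision.camera_model(name): a dict with "vertical_fov" (degrees; the focal length in pixels is half the picture's height over the tangent of half this angle, whatever the lens; pixels are square), "cx", "cy" (the principal point, pixels), "T" (4x4, takes a point from camera to world coordinates); the wrist camera has in their place "T_tool_cam" (4x4, takes a point from camera to tool coordinates, whose origin is the TCP and whose axes are the flange's). Camera axes: x right, y up, looking along -z (the intrinsics and any distortion apply to the point x, -y, -z); pixel columns grow to the right and rows downward; lengths in mm; the calibration is good to about 2 mm. The wrist camera is an equidistant fisheye: a pixel r from the principal point sees the ray r / f radians off the axis. A picture is of the moment at which its call begins: read the wrist's pose just before it. camera_model takes no time and is no camera call.
- manip.finish_job(): hands the job in; it is judged then, once.
The state is a dict: "t": time; "joint_pos": joint angles; "qvel": joint speeds; "joint_torque": joint torques, N m; "tool_pos": TCP position; "orientation": TCP orientation; "contact_force": force on the tool from outside, world axes, zero at the start; "torque": the same for the moment, N m; "finger_gap": finger opening in mm; "grasp_force": force on a finger pad.
Only numpy, scipy, OpenCV 4.12 (cv2) and the standard library are available. Lean on these libraries where they do the work, as an engineer would, in place of code of your own. Each camera call takes 0.05 s, during which the arm holds its last target. There are 200 camera calls.

## Working session

There is one attempt and no reset: what is moved stays moved. The work goes in short steps, Python scripts to look and compute and a tool call to move; the robot and the scene stay as the last step left them, time stands still between calls to the robot, and variables do not carry over. Pictures are saved under pics/ and viewed, at most 10 in all, crops included, and the job is handed in when it is done.

Besides the shell and the picture viewer there is one more tool, called after "Emit:" as a command line: name --pt "numbers of a row" for each row, then --argument value for the rest. apply_moves: Moves the arm, as the interface text tells. Its arguments: {"type":"object","properties":{"increments":{"type":"array","items":{"type":"array","items":{"type":"number"}}},"newtons":{"type":"number"}},"required":["increments"]}

```bash
mkdir -p pics; cat > h.py <<'E'
import numpy as np, cv2
from plant import manip, vision
from scipy.spatial.transform import Rotation as R
def save(n,img): cv2.imwrite('pics/'+n+'.png',cv2.cvtColor(img,cv2.COLOR_RGB2BGR))
def toolT(s):
    q=s['orientation'];T=np.eye(4);T[:3,:3]=R.from_quat([q[1],q[2],q[3],q[0]]).as_matrix();T[:3,3]=s['tool_pos'];return T
def ray(name,u,v,s=None):
    m=vision.camera_model(name);f=240/np.tan(np.radians(m['vertical_fov'])/2)
    a,b=(u-m['cx'])/f,(v-m['cy'])/f
    if name=='wrist':
        r=np.hypot(a,b);k=np.sin(r)/r if r>1e-9 else 1;d=np.array([a*k,-b*k,-np.cos(r)]);T=toolT(s)@np.array(m['T_tool_cam'])
    else: d=np.array([a,-b,-1]);T=np.array(m['T'])
    return T[:3,3],T[:3,:3]@d
def at(name,u,v,z,s=None):
    o,d=ray(name,u,v,s);return o+d*(z-o[2])/d[2]
def proj(name,p,s=None):
    m=vision.camera_model(name);f=240/np.tan(np.radians(m['vertical_fov'])/2)
    T=np.array(m['T']) if name!='wrist' else toolT(s)@np.array(m['T_tool_cam'])
    c=np.linalg.inv(T)@np.append(p,1);x,y,z=c[0],-c[1],-c[2]
    if name=='wrist':
        h=np.hypot(x,y);r=np.arctan2(h,z);return m['cx']+f*r*x/h,m['cy']+f*r*y/h
    return m['cx']+f*x/z,m['cy']+f*y/z
E
python3 - <<'E'
from h import *
s=manip.observe();print(s)
for n in('top','side','wrist'):
    m=vision.camera_model(n);print(n,{k:np.round(v,3).tolist() if not isinstance(v,str) else v for k,v in m.items()});save(n+'0',vision.read_camera(n))
E
```

```text
{'t': 0.0, 'joint_pos': array([-1.37686265e+00,  2.64760258e-01,  1.60539272e+00,  1.34401137e-05,
        1.27366708e+00, -3.69122935e-02]), 'qvel': array([ 4.59417137e-04,  9.72814039e-05, -3.83349630e-04,  2.79073268e-04,
       -1.28340706e-04, -3.83410655e-04]), 'joint_torque': array([-1.65728932e-03, -5.15115237e+01, -3.67314684e+01, -2.10682656e-04,
        1.29168096e-02,  1.27498387e-05]), 'tool_pos': array([ 154.36687754, -656.75918282,  403.34667863]), 'orientation': array([-1.11077416e-03,  9.93345771e-01,  1.15164837e-01, -8.09440286e-05]), 'contact_force': array([-0.25205632, -0.07009404, -0.20411057]), 'torque': array([ 0.06642143, -0.05761076, -0.05376847]), 'grasp_force': 0.0, 'finger_gap': 85.56693303922086}
top {'vertical_fov': 56.147, 'cx': 319.654, 'cy': 248.051, 'T': [[0.02, 0.981, -0.193, 382.934], [-1.0, 0.022, 0.008, 91.524], [0.013, 0.193, 0.981, 1032.791], [0.0, 0.0, 0.0, 1.0]]}
side {'vertical_fov': 45.216, 'cx': 324.656, 'cy': 235.814, 'T': [[0.997, 0.048, -0.066, 507.02], [-0.08, 0.735, -0.674, -756.628], [0.016, 0.677, 0.736, 1035.99], [0.0, 0.0, 0.0, 1.0]]}
wrist {'vertical_fov': 65.706, 'cx': 322.719, 'cy': 244.962, 'T_tool_cam': [[-0.0, 0.946, 0.324, 83.408], [1.0, 0.0, 0.0, -0.507], [-0.0, 0.324, -0.946, 30.316], [0.0, 0.0, 0.0, 1.0]]}
```

View pics/top0.png

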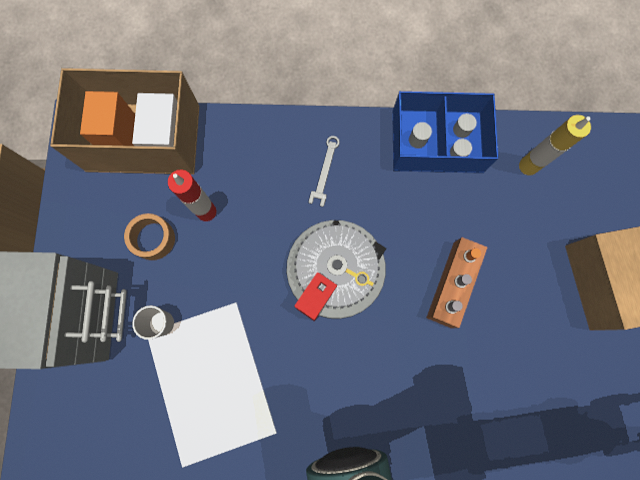

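View pics/side0.png

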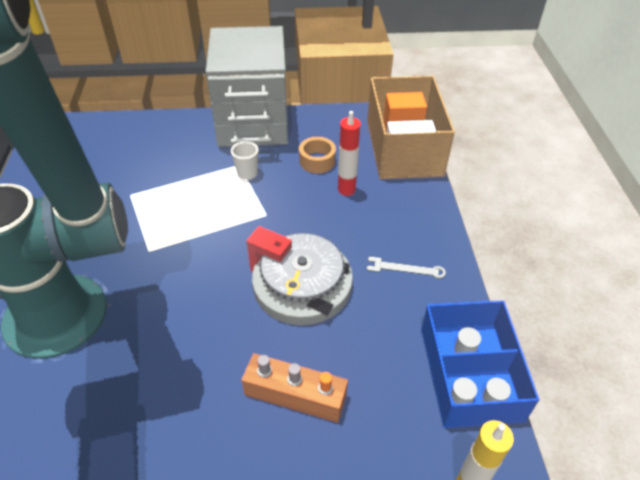

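The top view shows the wheel axis near (337,265), the slot near (322,287) and the orange pin near (474,254). In the side view the slot is near (278,243) and the pin near (326,382). I'll enlarge these areas.

```bash
python3 - <<'E'
import cv2,numpy as np
t=cv2.imread('pics/top0.png');s=cv2.imread('pics/side0.png')
def c(i,u,v): return cv2.resize(i[v-25:v+25,u-33:u+33],(400,300),interpolation=cv2.INTER_CUBIC)
cv2.imwrite('pics/crop0.png',np.vstack([np.hstack([c(t,328,280),c(t,470,265)]),np.hstack([c(s,285,250),c(s,310,380)])]))
E
```

```text
(no output)
```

View pics/crop0.png

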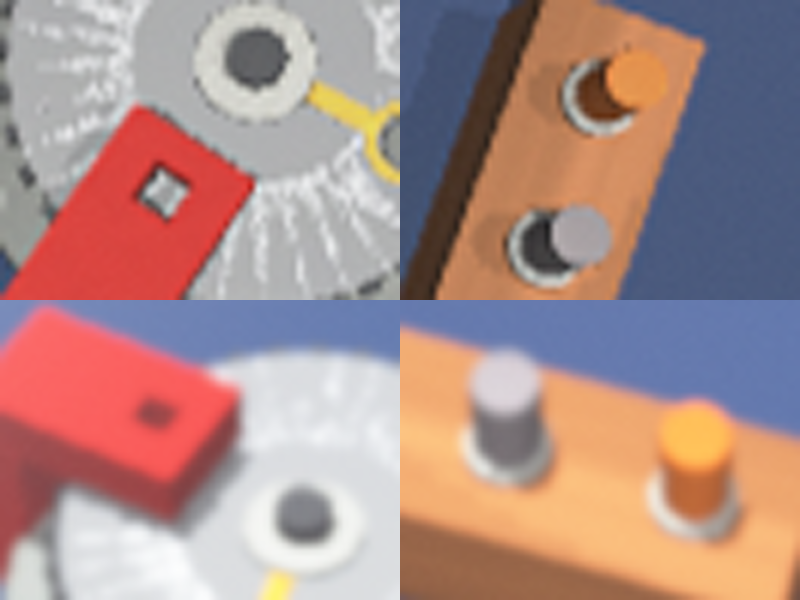

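```bash
python3 - <<'E'
from h import *
print('slot',at('top',321.7,286.1,106),at('side',277.6,243.2,106))
print('pin',at('top',475.8,252.9,102),at('side',325.8,377.3,102))
print('axis(z80)',at('top',336.9,264.3,80),at('side',301.8,260.3,80))
# rack row: orange vs grey heads
print('grey',at('top',437+181/6.06-.3,240+236/6.06-.3,102),at('side',277+106/6.06-.3,355+82/6.06-.3,102))
print(R.from_matrix(toolT(manip.observe())[:3,:3]).as_matrix().round(3))
E
```

```text
slot [485.03667063  77.71798924 106.        ] [486.54842173  79.12721776 106.        ]
pin [ 562.64195219 -246.6050327   102.        ] [ 564.76051923 -246.35351841  102.        ]
axis(z80) [535.42771484  45.62830095  80.        ] [536.9909758   49.31887233  80.        ]
grey [ 507.45836981 -224.64391142  102.        ] [ 508.97996798 -224.09609297  102.        ]
[[ 0.973  0.229 -0.   ]
 [ 0.229 -0.973  0.002]
 [ 0.    -0.002 -1.   ]]
```

Emit:
apply_moves --pt "0 0 0 35.2 -21.8 5.2 0" --pt "0 0 0 35.2 -21.8 5.2 0" --pt "0 0 0 35.2 -21.8 5.2 0" --pt "0 0 0 35.2 -21.8 5.2 0" --pt "0 0 0 35.2 -21.8 5.2 0" --pt "0 0 0 35.2 -21.8 5.2 0" --pt "0 0 0 35.2 -21.8 5.2 0" --pt "0 0 0 35.2 -21.8 5.2 0"

```text
t: 0.82
tool_pos: [389.2, -421.5, 362.7]
orientation: [-0.0, 0.993, 0.115, -0.0]
contact_force: [0.9, -0.3, 0.8]
finger_gap: 85.2
grasp_force: 0.0
```

Emit:
apply_moves --pt "0 0 0 35.2 -21.8 5.2 0" --pt "0 0 0 35.2 -21.8 5.2 0" --pt "0 0 0 35.2 -21.8 5.2 0" --pt "0 0 0 35.2 -21.8 5.2 0" --pt "0 0 0 35.2 -21.8 5.2 0" --pt "0 0 0 35.2 -21.8 5.2 0" --pt "0 0 7 0 0 0 0" --pt "0 0 7 0 0 0 0"

```text
t: 1.48
tool_pos: [565.2, -245.3, 330.9]
orientation: [-0.0, 1.0, -0.007, -0.001]
contact_force: [-0.6, -0.7, -0.0]
finger_gap: 85.2
grasp_force: 0.0
```

Emit:
apply_moves --pt "0 0 7 0 0 0 0" --pt "0 0 7 0 0 0 0" --pt "0 0 6.7 0 0 0 0" --pt "0 0 0 0 0 0 0" --pt "0 0 0 0 0 0 0"

```text
t: 1.9
tool_pos: [563.6, -247.8, 331.7]
orientation: [-0.0, 0.983, -0.185, -0.0]
contact_force: [0.1, -0.5, 0.0]
finger_gap: 85.2
grasp_force: 0.0
```

```bash
python3 - <<'E'
from h import *
s=manip.observe();im=vision.read_camera('wrist');print(s['t'],s['tool_pos'],toolT(s)[:3,:3].round(3),s['joint_pos'])
for p in([563.7,-246.5,102],[508.2,-224.4,102]): print(proj('wrist',p,s))
save('w1',im)
E
```

```text
1.9 [ 563.58239598 -247.796548    331.65611579] [[ 0.932 -0.363 -0.001]
 [-0.363 -0.932  0.   ]
 [-0.001 -0.    -1.   ]] [-4.54701305e-01  2.07908330e-01  1.81147415e+00  2.22836427e-05
  1.12283373e+00  1.48764283e+00]
(np.float64(321.2282647152668), np.float64(269.5093323490255))
(np.float64(320.74104309554156), np.float64(353.66695966227536))
```

View pics/w1.png

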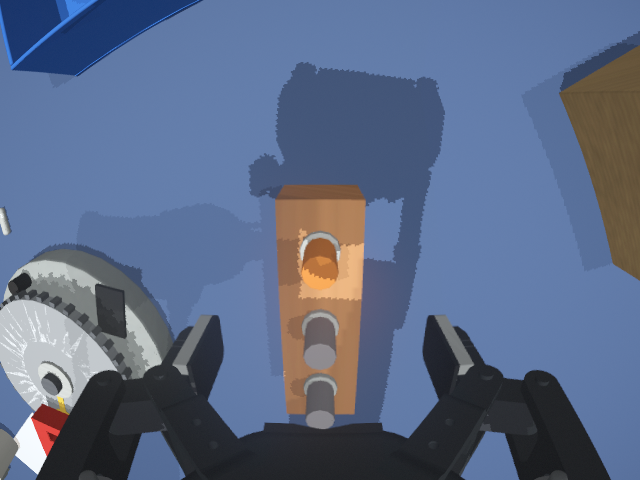

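Emit:
apply_moves --pt "0 0 0 -0.4 -1 30 0" --pt "0 0 0 0 0 30 0" --pt "0 0 0 0 0 20 0" --pt "0 0 0 0 0 8 0" --pt "0 0 0 0 0 0 255" --pt "0 0 0 0 0 0 255" --pt "0 0 0 0 0 0 255" --pt "0 0 0 0 0 0 255" --newtons 60

```text
t: 2.62
tool_pos: [564.7, -247.3, 246.2]
orientation: [0.0, 0.983, -0.186, 0.002]
contact_force: [-0.3, -0.2, 0.3]
finger_gap: 38.9
grasp_force: 0.0
```

Emit:
apply_moves --pt "0 0 0 0 0 0 255" --pt "0 0 0 0 0 0 255" --pt "0 0 0 0 0 0 255" --pt "0 0 0 0 0 0 255" --pt "0 0 0 0 0 0 255"

```text
t: 3.03
tool_pos: [564.5, -247.2, 246.0]
orientation: [0.0, 0.983, -0.186, 0.002]
contact_force: [1.1, -0.2, 4.8]
finger_gap: 20.6
grasp_force: 58.6
```

Emit:
apply_moves --pt "0 0 0 0 0 -10 255" --pt "0 0 0 0 0 -30 255" --pt "0 0 0 0 0 -35 255" --pt "0 0 0 0 0 -35 255" --pt "0 0 0 0 0 -20 255" --pt "0 0 0 -19 -27.4 0 255" --pt "0 0 0 -19 -27.4 0 255" --pt "0 0 0 -19 -27.4 0 255"

```text
t: 3.7
tool_pos: [540.3, -148.9, 375.1]
orientation: [-0.0, 0.982, -0.187, 0.001]
contact_force: [0.1, 0.6, -1.7]
finger_gap: 20.7
grasp_force: 58.9
```

Emit:
apply_moves --pt "0 0 0 -19 -27.4 0 255" --pt "0 0 0 -19 -27.4 0 255" --pt "0 0 0 -19 -27.4 0 255" --pt "0 0 0 -19 -27.4 0 255" --pt "0 0 0 -19 -27.4 0 255" --pt "0 0 0 -19 -27.4 0 255" --pt "0 0 0 -19 -27.4 0 255" --pt "0 0 0 0 0 0 255"

```text
t: 4.37
tool_pos: [485.4, 81.9, 374.2]
orientation: [-0.001, 0.983, -0.184, -0.001]
contact_force: [-0.1, 0.3, -0.5]
finger_gap: 20.7
grasp_force: 59.1
```

Emit:
apply_moves --pt "0 0 0 0 0 12 255" --pt "0 0 0 0 0 12 255" --pt "0 0 0 0 0 0 255" --pt "0 0 0 0 0 0 255" --pt "0 0 0 0 0 0 255"

```text
t: 4.78
tool_pos: [487.3, 76.7, 349.3]
orientation: [0.0, 0.982, -0.187, -0.001]
contact_force: [0.2, -0.7, 0.1]
finger_gap: 20.5
grasp_force: 59.1
```

```bash
python3 - <<'E'
from h import *
s=manip.observe();im=vision.read_camera('wrist');t=vision.read_camera('top');d=vision.read_camera('side')
print(s['t'],s['tool_pos'],s['contact_force'],toolT(s)[:3,:3].round(3),s['joint_pos'][5])
save('w2',im);save('t2',t);save('s2',d)
print(proj('side',[486,78.4,106]),proj('wrist',[486,78.4,106],s))
c=lambda i,u,v:cv2.resize(i[v-37:v+38,u-50:u+50],(400,300),interpolation=cv2.INTER_CUBIC)
W=cv2.resize(im[225:425,200:467],(400,300))
W2=c(im,*[int(x) for x in proj('wrist',[486,78.4,120],s)])
save('c2',np.vstack([np.hstack([W,W2]),np.hstack([c(t,322,287),c(d,278,235)])]))
print([int(x) for x in proj('wrist',[486,78.4,120],s)])
E
```

```text
4.7833 [487.2982176   76.65741242 349.28154911] [ 0.19812204 -0.66826765  0.1036942 ] [[ 0.93  -0.368 -0.001]
 [-0.368 -0.93  -0.   ]
 [-0.001  0.001 -1.   ]] 2.0531423396876196
(np.float64(277.35404515853236), np.float64(243.4625135531982)) (np.float64(321.1363037666288), np.float64(262.9604981905494))
[321, 271]
```

View pics/c2.png

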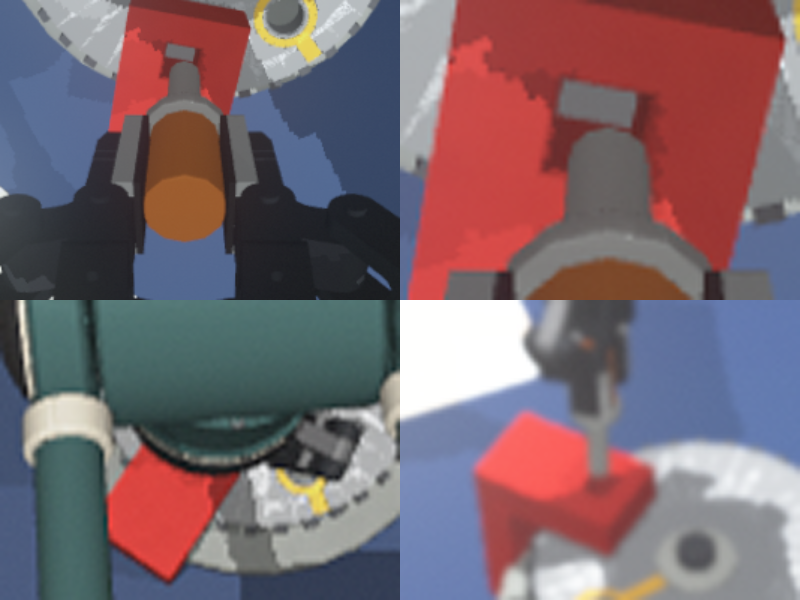

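```bash
python3 - <<'E'
from h import *
s=manip.observe();im=cv2.imread('pics/w2.png')
x0,y0,k=281,226,10
c=cv2.resize(im[y0:y0+60,x0:x0+80],(800,600),interpolation=cv2.INTER_CUBIC)
T=toolT(s);a=np.radians(-31.6);ex=np.array([np.cos(a),np.sin(a),0]);ey=np.array([-ex[1],ex[0],0])
def poly(P,col):
    q=np.array([proj('wrist',p,s) for p in P]);q=((q+.5-[x0,y0])*k).astype(int);cv2.polylines(c,[q],True,col,1)
S=np.array([486,78.4,106])
poly([S+7.5*i*ex+7*j*ey for i,j in((1,1),(1,-1),(-1,-1),(-1,1))],(255,255,0))
tip=T[:3,3]+T[:3,2]*(155+70+3.5);print(tip)
th=np.linspace(0,2*np.pi,40)
poly([tip+6*np.array([np.cos(t),np.sin(t),0]) for t in th],(0,255,0))
cv2.imwrite('pics/c3.png',c)
E
```

```text
[487.76545491  77.08559342 121.80513899]
```

View pics/c3.png

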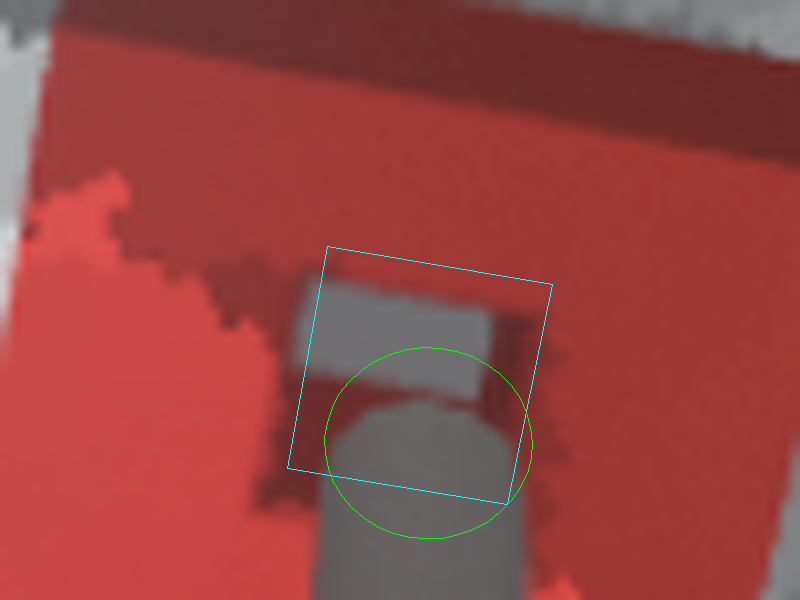

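```bash
python3 - <<'E'
from h import *
s=manip.observe();T=toolT(s)[:3,:3]
f=lambda u,v:(281+u/10-.5,226+v/10-.5)
S=at('wrist',*f(398,407),106,s)
for z in(117.5,119,120.5):
    P=at('wrist',*f(422,498),z,s);print(S,P,T.T@(S-P))
E
```

```text
[484.63446335  80.33519858 106.        ] [483.00838812  79.3729192  117.5       ] [ 1.15300534 -1.48943269 11.50096827]
[484.63446335  80.33519858 106.        ] [483.61645332  79.13234255 119.        ] [ 0.4983086  -1.48944686 13.00063243]
[484.63446335  80.33519858 106.        ] [484.22451853  78.8917659  120.5       ] [-0.15638814 -1.48946103 14.50029659]
```

Emit:
apply_moves --pt "0 0 0 0.6 -1.5 3 255" --pt "0 0 0 0 0 4 255" --pt "0 0 0 0 0 2 255" --pt "0 0 0 0 0 0 255" --pt "0 0 0 0 0 0 255"

```text
t: 5.35
tool_pos: [488.2, 78.9, 340.6]
orientation: [0.0, 0.982, -0.186, -0.0]
contact_force: [-0.0, 0.0, -0.9]
finger_gap: 20.4
grasp_force: 59.1
```

```bash
python3 - <<'E'
from h import *
s=manip.observe();im=vision.read_camera('wrist');print(s['tool_pos'],s['contact_force'])
x0,y0=int(281),int(220);print(x0,y0)
save('c4',cv2.resize(im[y0:y0+60,x0:x0+80],(800,600),interpolation=cv2.INTER_CUBIC))
E
```

```text
[488.16878335  78.94434869 340.64702761] [-0.00460599  0.02355127 -0.89771756]
281 220
```

View pics/c4.png

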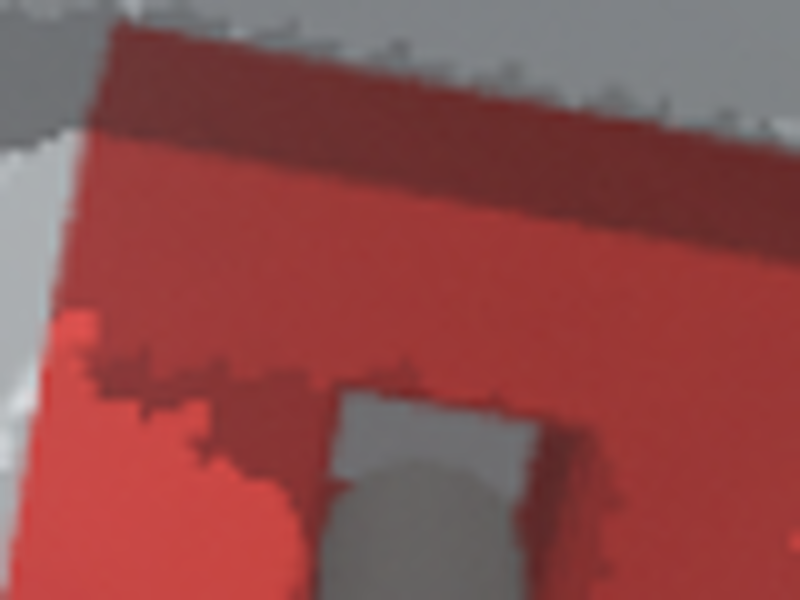

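```bash
python3 - <<'E'
from h import *
s=manip.observe();T=toolT(s)[:3,:3]
f=lambda u,v:(281+u/10-.5,220+v/10-.5)
a=np.radians(-31.6);ex=np.array([np.cos(a),np.sin(a),0]);ey=np.array([-ex[1],ex[0],0])
U=at('wrist',*f(340,390),106,s)
C=[U-7.5*ex-7*ey,U-7.5*ex+7*ey]
for c in C: print(c,(np.array(proj('wrist',c,s))+.5-[281,220])*10)
q=min(C,key=lambda c:-proj('wrist',c,s)[0])
print('corners',[((np.array(proj('wrist',q+7.5*i*ex+7*j*ey,s))+.5-[281,220])*10).round() for i in(1,-1) for j in(1,-1)])
for z in(107,109,110.5):
    P=at('wrist',*f(422,554),z,s);print(P,T.T@(q-P))
E
```

```text
[484.33491618  80.09623053 106.        ] [434.40927439 524.45481329]
[491.67071886  92.0204076  106.        ] [203.14005607 486.24892785]
corners [array([340., 390.]), array([573., 429.]), array([298., 618.]), array([526., 655.])]
[483.21860568  81.33300578 107.        ] [1.49182128 0.74226528 0.99963677]
[484.02957245  81.0143715  109.        ] [0.62113729 0.74224602 2.99991282]
[484.63779753  80.77539578 110.5       ] [-0.03187571  0.74223157  4.50011986]
```

Emit:
apply_moves --pt "0 0 0 0.5 0.8 0 255" --pt "0 0 0 0 0 2 255" --pt "0 0 0 0 0 2 255" --pt "0 0 0 0 0 1.5 255" --pt "0 0 0 0 0 0 255"

```text
t: 5.82
tool_pos: [488.3, 78.0, 335.0]
orientation: [0.0, 0.982, -0.186, -0.0]
contact_force: [-0.6, 0.8, -1.2]
finger_gap: 20.5
grasp_force: 59.1
```

Emit:
apply_moves --pt "0 0 0 0 0 1.5 255" --pt "0 0 0 0 0 1.5 255" --pt "0 0 0 0 0 1 255" --pt "0 0 0 0 0 0 255"

```text
t: 6.15
tool_pos: [488.4, 78.0, 331.2]
orientation: [0.0, 0.982, -0.186, -0.0]
contact_force: [-0.5, 0.0, -0.8]
finger_gap: 20.0
grasp_force: 59.1
```

Emit:
apply_moves --pt "0 0 0 0 0 4 255" --pt "0 0 0 0 0 4 255" --pt "0 0 0 0 0 4 255" --pt "0 0 0 0 0 4 255" --pt "0 0 0 0 0 3 255" --pt "0 0 0 0 0 0 255" --pt "0 0 0 0 0 0 255"

```text
t: 6.73
tool_pos: [488.4, 78.0, 312.1]
orientation: [0.0, 0.982, -0.186, -0.0]
contact_force: [-0.9, -0.5, -1.2]
finger_gap: 20.2
grasp_force: 59.1
```

```bash
cat > hole.py <<'E'
from h import *
import sys
# hole angle about axis, relative to slot direction, from yellow pixels in the side/wrist picture
AX=np.array([535.5,47.8])
def ang(name):
    s=manip.observe();im=vision.read_camera(name)
    h=cv2.cvtColor(im,cv2.COLOR_RGB2HSV);m=cv2.inRange(h,(20,110,90),(34,255,255))
    v,u=np.nonzero(m);P=[]
    for a,b in zip(u,v):
        p=at(name,a,b,74,s)
        r=np.hypot(*(p[:2]-AX))
        if 20<r<95: P.append(p[:2]-AX)
    if len(P)<5: return s['t'],len(P),None
    P=np.array(P);c=P.mean(0);return round(s['t'],3),len(P),round(float(np.arctan2(c[1],c[0])),3)
E
python3 - <<'E'
from hole import *
a=np.arctan2(79.5-47.8,485-535.5);print('slot dir',a)
for i in range(3): print(ang('side'),ang('wrist'))
s=manip.observe();print(s['t'],s['contact_force'],s['tool_pos'])
E
```

```text
slot dir 2.58103778518348
(6.733, 16, 1.942) (6.783, 1202, 2.073)
(6.833, 8, 2.218) (6.883, 504, 2.339)
(6.9333, 4, None) (6.983, 424, 2.621)
7.0333 [ 0.42750544  0.34525495 -1.61066766] [488.6256771   78.00887018 312.76881103]
```

Emit:
apply_moves --pt "0 0 0 0 0 2 255" --pt "0 0 0 0 0 2 255" --pt "0 0 0 0 0 0 255" --pt "0 0 0 0 0 0 255"

```text
t: 7.37
tool_pos: [488.3, 78.0, 308.2]
orientation: [0.0, 0.982, -0.186, -0.0]
contact_force: [1.4, 0.2, -1.4]
finger_gap: 20.5
grasp_force: 59.1
```

Emit:
apply_moves --pt "0 0 0 0 0 0.7 255" --pt "0 0 0 0 0 0 255" --pt "0 0 0 0 0 0 255"

```text
t: 7.62
tool_pos: [488.5, 78.0, 307.7]
orientation: [0.0, 0.982, -0.186, -0.0]
contact_force: [0.0, -0.1, -0.0]
finger_gap: 20.5
grasp_force: 59.1
```

Emit:
apply_moves --pt "0 0 0 0 0 0.7 255" --pt "0 0 0 0 0 0 255" --pt "0 0 0 0 0 0 255"

```text
t: 7.87
tool_pos: [488.5, 78.0, 307.1]
orientation: [0.0, 0.982, -0.186, -0.0]
contact_force: [-0.1, 0.3, -1.3]
finger_gap: 20.3
grasp_force: 59.1
```

Emit:
apply_moves --pt "0 0 0 0 0 0.5 255" --pt "0 0 0 0 0 0 255" --pt "0 0 0 0 0 0 255"

```text
t: 8.12
tool_pos: [488.5, 78.0, 306.6]
orientation: [0.0, 0.982, -0.186, -0.0]
contact_force: [0.8, 0.2, -1.0]
finger_gap: 20.4
grasp_force: 59.1
```

Emit:
apply_moves --pt "0 0 0 0 0 0.5 255" --pt "0 0 0 0 0 0 255" --pt "0 0 0 0 0 0 255"

```text
t: 8.37
tool_pos: [488.5, 78.0, 306.1]
orientation: [0.0, 0.982, -0.186, -0.0]
contact_force: [-0.1, 0.4, -1.4]
finger_gap: 20.2
grasp_force: 59.1
```

Emit:
apply_moves --pt "0 0 0 0 0 0.4 255" --pt "0 0 0 0 0 0 255" --pt "0 0 0 0 0 0 255"

```text
t: 8.62
tool_pos: [488.6, 77.9, 305.9]
orientation: [0.0, 0.982, -0.186, 0.0]
contact_force: [-0.8, -0.5, 0.2]
finger_gap: 20.1
grasp_force: 59.4
```

```bash
python3 - <<'E'
from hole import *
for i in range(3):
    print(ang('side'),ang('wrist'));s=manip.observe();print(s['t'],s['contact_force'].round(1),s['tool_pos'].round(2))
E
```

```text
(8.617, 51, 0.242) (8.667, 1977, 0.4)
8.7167 [-0.4 -1.9  2.8] [488.58  77.93 305.94]
(8.717, 47, 0.428) (8.767, 1961, 0.602)
8.8167 [ 0.3 -1.4  1.9] [488.57  77.94 305.92]
(8.817, 43, 0.624) (8.867, 1898, 0.787)
8.9167 [-0.5 -0.7  1.7] [488.56  77.94 305.93]
```

Emit:
apply_moves --pt "0 0 0 0 0 0.2 255" --pt "0 0 0 0 0 0 255" --pt "0 0 0 0 0 0 255"

```text
t: 9.17
tool_pos: [488.6, 77.9, 305.9]
orientation: [0.0, 0.982, -0.186, 0.0]
contact_force: [-1.1, -1.5, 4.6]
finger_gap: 20.3
grasp_force: 59.6
```

```bash
python3 - <<'E'
from hole import *
for i in range(5):
    print(ang('wrist'));s=manip.observe();print(s['t'],s['contact_force'].round(1),s['tool_pos'].round(2))
E
```

```text
(9.167, 1808, 1.209)
9.2167 [-0.9 -1.8  5.1] [488.64  77.88 305.89]
(9.217, 1796, 1.254)
9.2667 [-1.6 -2.3  5.2] [488.62  77.88 305.87]
(9.267, 1793, 1.293)
9.3167 [-1.5 -1.9  5.1] [488.62  77.87 305.88]
(9.317, 1783, 1.324)
9.3667 [-1. -2.  5.] [488.63  77.86 305.88]
(9.367, 1786, 1.351)
9.4167 [-1.7 -1.7  6. ] [488.62  77.88 305.86]
```

```bash
python3 - <<'E'
from hole import *
for i in range(8):
    a=ang('wrist');s=manip.observe();print(a,s['contact_force'].round(1))
E
```

```text
(9.417, 1772, 1.374) [-2.3 -2.7  5.7]
(9.467, 1769, 1.391) [-1.6 -1.5  5.7]
(9.517, 1766, 1.405) [-1.1 -2.   5.2]
(9.567, 1757, 1.417) [-2.4 -2.9  5.6]
(9.617, 1758, 1.427) [-1.5 -2.   5. ]
(9.667, 1758, 1.433) [-1.7 -2.8  6. ]
(9.717, 1746, 1.439) [-0.9 -2.5  4.9]
(9.767, 1749, 1.443) [-2.1 -2.   5.5]
```

Emit:
apply_moves --pt "0 0 0 0 0 -0.03 255" --pt "0 0 0 0 0 0 255" --pt "0 0 0 0 0 0 255" --pt "0 0 0 0 0 0 255" --pt "0 0 0 0 0 0 255" --pt "0 0 0 0 0 0 255"

```text
t: 10.32
tool_pos: [488.6, 77.9, 305.9]
orientation: [0.0, 0.983, -0.186, 0.0]
contact_force: [-2.6, -1.6, 5.7]
finger_gap: 20.4
grasp_force: 59.7
```

```bash
python3 - <<'E'
from hole import *
for i in range(6):
    a=ang('wrist');s=manip.observe();print(a,s['contact_force'].round(1))
E
```

```text
(10.317, 1754, 1.444) [-1.8 -2.1  4.7]
(10.367, 1744, 1.444) [-0.8 -1.6  5.4]
(10.417, 1748, 1.444) [-1.7 -2.3  5.2]
(10.467, 1749, 1.444) [-1.4 -3.1  5.7]
(10.517, 1749, 1.444) [-1.7 -2.1  5.4]
(10.567, 1748, 1.444) [-0.9 -3.1  5.7]
```

Emit:
apply_moves --pt "0 0 0 0 0 -0.05 255" --pt "0 0 0 0 0 0 255" --pt "0 0 0 0 0 0 255" --pt "0 0 0 0 0 0 255"

```text
t: 10.95
tool_pos: [488.6, 77.9, 305.9]
orientation: [0.0, 0.982, -0.186, 0.0]
contact_force: [-1.3, -2.4, 4.6]
finger_gap: 20.1
grasp_force: 59.7
```

```bash
python3 - <<'E'
from hole import *
for i in range(6):
    a=ang('wrist');s=manip.observe();print(a,s['contact_force'].round(1))
E
```

```text
(10.95, 1753, 1.444) [-1.7 -2.4  5.6]
(11.0, 1750, 1.443) [-2.1 -1.5  5.9]
(11.05, 1747, 1.443) [-1.7 -2.4  4.6]
(11.1, 1750, 1.444) [-0.5 -2.2  5.4]
(11.15, 1750, 1.444) [-0.7 -1.6  4.8]
(11.2, 1748, 1.443) [-1.  -2.5  5.4]
```

Emit:
apply_moves --pt "0 0 0 0 0 -0.06 255" --pt "0 0 0 0 0 0 255" --pt "0 0 0 0 0 0 255" --pt "0 0 0 0 0 0 255"

```text
t: 11.58
tool_pos: [488.6, 77.9, 305.9]
orientation: [0.0, 0.982, -0.186, 0.0]
contact_force: [-1.9, -1.8, 5.2]
finger_gap: 20.1
grasp_force: 59.6
```

```bash
python3 - <<'E'
from hole import *
for i in range(6):
    a=ang('wrist');s=manip.observe();print(a,s['contact_force'].round(1))
E
```

```text
(11.583, 1746, 1.444) [-1.4 -2.2  5.6]
(11.633, 1750, 1.444) [-0.7 -2.6  5.2]
(11.683, 1749, 1.444) [-1.2 -1.4  5.3]
(11.733, 1749, 1.444) [-1.4 -1.9  4.8]
(11.783, 1749, 1.444) [-0.9 -2.1  5.2]
(11.833, 1743, 1.444) [-1.7 -2.3  4.9]
```

Emit:
apply_moves --pt "0 0 0 0 0 -0.1 255" --pt "0 0 0 0 0 0 255" --pt "0 0 0 0 0 0 255" --pt "0 0 0 0 0 0 255"

```text
t: 12.22
tool_pos: [488.6, 78.0, 305.9]
orientation: [0.0, 0.982, -0.186, 0.0]
contact_force: [-1.5, -2.0, 5.0]
finger_gap: 20.5
grasp_force: 59.6
```

```bash
python3 - <<'E'
from hole import *
for i in range(6):
    a=ang('wrist');s=manip.observe();print(a,s['contact_force'].round(1),s['tool_pos'].round(2))
E
```

```text
(12.217, 1751, 1.444) [-1.3 -2.7  5.5] [488.6   77.94 305.88]
(12.267, 1747, 1.444) [-0.4 -1.5  5.8] [488.59  77.95 305.88]
(12.317, 1750, 1.443) [-1.3 -2.3  5.1] [488.59  77.94 305.86]
(12.367, 1749, 1.444) [-1.6 -2.   5.4] [488.6   77.95 305.9 ]
(12.417, 1740, 1.443) [-0.4 -2.3  5.6] [488.61  77.96 305.88]
(12.467, 1749, 1.443) [-1.7 -2.3  3.7] [488.59  77.94 305.87]
```

Emit:
apply_moves --pt "0 0 0 0 0 -0.15 255" --pt "0 0 0 0 0 0 255" --pt "0 0 0 0 0 0 255" --pt "0 0 0 0 0 0 255"

```text
t: 12.85
tool_pos: [488.5, 78.0, 305.9]
orientation: [-0.0, 0.982, -0.186, -0.0]
contact_force: [-1.1, -2.1, 5.3]
finger_gap: 20.5
grasp_force: 59.6
```

```bash
python3 - <<'E'
from hole import *
for i in range(6):
    a=ang('wrist');s=manip.observe();print(a,s['contact_force'].round(1),s['tool_pos'].round(2))
E
```

```text
(12.85, 1765, 1.474) [-0.6 -2.7  4.9] [488.45  78.   305.85]
(12.9, 1752, 1.483) [-1.  -1.9  4.7] [488.46  77.99 305.88]
(12.95, 1745, 1.489) [-1.7 -1.8  4.7] [488.46  78.   305.89]
(13.0, 1741, 1.495) [-1.3 -1.7  4.9] [488.47  78.   305.89]
(13.05, 1742, 1.5) [-0.6 -1.4  4.5] [488.44  78.01 305.87]
(13.1, 1731, 1.508) [-1.3 -1.9  4.4] [488.44  77.98 305.87]
```

Emit:
apply_moves --pt "0 0 0 0 0 0 255" --pt "0 0 0 0 0 0 255" --pt "0 0 0 0 0 0 255" --pt "0 0 0 0 0 0 255" --pt "0 0 0 0 0 0 255" --pt "0 0 0 0 0 0 255" --pt "0 0 0 0 0 0 255" --pt "0 0 0 0 0 0 255"

```text
t: 13.82
tool_pos: [488.5, 78.0, 305.9]
orientation: [0.0, 0.982, -0.186, -0.0]
contact_force: [-2.1, -2.5, 5.1]
finger_gap: 20.4
grasp_force: 59.6
```

Emit:
apply_moves --pt "0 0 0 0 0 0 255" --pt "0 0 0 0 0 0 255" --pt "0 0 0 0 0 0 255" --pt "0 0 0 0 0 0 255" --pt "0 0 0 0 0 0 255" --pt "0 0 0 0 0 0 255" --pt "0 0 0 0 0 0 255" --pt "0 0 0 0 0 0 255"

```text
t: 14.48
tool_pos: [488.5, 78.0, 305.9]
orientation: [-0.0, 0.982, -0.186, -0.0]
contact_force: [-2.2, -2.2, 5.9]
finger_gap: 20.0
grasp_force: 59.6
```

```bash
python3 - <<'E'
from hole import *
for i in range(4):
    a=ang('wrist');s=manip.observe();print(a,s['contact_force'].round(1),s['tool_pos'].round(2))
E
```

```text
(14.483, 1716, 1.627) [-1.3 -2.1  4. ] [488.5   77.98 305.88]
(14.533, 1717, 1.631) [-1.6 -1.8  5.4] [488.47  78.   305.87]
(14.583, 1735, 1.637) [-1.8 -2.4  5.4] [488.49  78.   305.89]
(14.633, 1720, 1.64) [-1.6 -1.9  4.5] [488.5   77.99 305.89]
```

Emit:
apply_moves --pt "0 0 0 0 0 -0.04 255" --pt "0 0 0 0 0 0 255" --pt "0 0 0 0 0 0 255" --pt "0 0 0 0 0 0 255" --pt "0 0 0 0 0 0 255" --pt "0 0 0 0 0 0 255" --pt "0 0 0 0 0 0 255" --pt "0 0 0 0 0 0 255"

```text
t: 15.35
tool_pos: [488.5, 78.0, 305.9]
orientation: [-0.0, 0.982, -0.186, -0.0]
contact_force: [-2.0, -2.5, 3.8]
finger_gap: 20.2
grasp_force: 59.6
```

Emit:
apply_moves --pt "0 0 0 0 0 0 255" --pt "0 0 0 0 0 0 255" --pt "0 0 0 0 0 0 255" --pt "0 0 0 0 0 0 255" --pt "0 0 0 0 0 0 255" --pt "0 0 0 0 0 0 255" --pt "0 0 0 0 0 0 255" --pt "0 0 0 0 0 0 255"

```text
t: 16.02
tool_pos: [488.5, 78.0, 305.9]
orientation: [-0.0, 0.982, -0.186, -0.0]
contact_force: [-1.6, -1.6, 3.3]
finger_gap: 20.2
grasp_force: 59.6
```

```bash
python3 - <<'E'
from hole import *
for i in range(4):
    a=ang('wrist');s=manip.observe();print(a,s['contact_force'].round(1),s['tool_pos'].round(2))
E
```

```text
(16.017, 1445, 1.96) [-0.1 -1.3  3.5] [488.49  77.99 305.9 ]
(16.067, 1425, 1.978) [-1.5 -2.   4. ] [488.48  77.99 305.92]
(16.117, 1396, 1.997) [-1.1 -1.8  2.8] [488.47  77.98 305.88]
(16.167, 1365, 2.016) [-1.6 -1.8  4. ] [488.47  77.98 305.9 ]
```

Emit:
apply_moves --pt "0 0 0 0 0 0.04 255" --pt "0 0 0 0 0 0 255" --pt "0 0 0 0 0 0 255" --pt "0 0 0 0 0 0 255"

```text
t: 16.55
tool_pos: [488.5, 78.0, 305.9]
orientation: [0.0, 0.982, -0.186, 0.0]
contact_force: [-1.2, -2.2, 4.2]
finger_gap: 20.6
grasp_force: 59.6
```

```bash
python3 - <<'E'
from hole import *
for i in range(4):
    a=ang('wrist');s=manip.observe();print(a,s['contact_force'].round(1),s['tool_pos'].round(2))
E
```

```text
(16.55, 1037, 2.171) [-0.9 -1.4  5. ] [488.5   77.99 305.88]
(16.6, 943, 2.185) [-1.8 -1.5  4. ] [488.51  77.97 305.9 ]
(16.65, 843, 2.204) [-1.4 -1.6  3.6] [488.51  77.99 305.91]
(16.7, 747, 2.227) [-1.1 -2.8  4.3] [488.51  77.99 305.92]
```

Emit:
apply_moves --pt "0 0 0 0 0 0.03 255" --pt "0 0 0 0 0 0 255" --pt "0 0 0 0 0 0 255"

```text
t: 17.0
tool_pos: [488.5, 78.0, 305.9]
orientation: [0.0, 0.982, -0.186, 0.0]
contact_force: [-0.9, -1.3, 3.7]
finger_gap: 20.2
grasp_force: 59.6
```

```bash
python3 - <<'E'
from hole import *
for i in range(3):
    a=ang('wrist');s=manip.observe();print(a,ang('side'),s['contact_force'].round(1),s['tool_pos'].round(2))
# slot-side: show occluded yellow extents per radius
s=manip.observe();im=vision.read_camera('wrist');save('w5',im)
m=cv2.inRange(cv2.cvtColor(im,cv2.COLOR_RGB2HSV),(20,110,90),(34,255,255));v,u=np.nonzero(m)
P=np.array([at('wrist',a,b,74,s)[:2]-AX for a,b in zip(u,v)]);r=np.hypot(*P.T);th=np.arctan2(P[:,1],P[:,0])
for lo in range(20,95,8):
    k=(r>lo)&(r<=lo+8)
    if k.any(): print(lo,k.sum(),th[k].min().round(3),th[k].max().round(3))
E
```

```text
(17.0, 471, 2.438) (17.05, 5, 2.425) [-1.8 -2.2  4.1] [488.51  77.97 305.85]
(17.1, 470, 2.48) (17.15, 5, 2.467) [-0.9 -1.5  3.2] [488.48  77.99 305.81]
(17.2, 462, 2.523) (17.25, 6, 2.504) [ 0.3  0.4 -0.9] [488.45  78.07 305.58]
20 111 2.44 2.759
28 187 2.456 2.724
36 166 2.486 2.692
```

Emit:
apply_moves --pt "0 0 0 0 0 2.5 255"

```text
t: 17.43
tool_pos: [487.7, 77.5, 302.8]
orientation: [0.001, 0.983, -0.186, -0.001]
contact_force: [-3.6, -4.4, 2.0]
finger_gap: 20.1
grasp_force: 59.5
```

Emit:
apply_moves --pt "0 0 0 0 0 2 255" --pt "0 0 0 0 0 2 255" --pt "0 0 0 0 0 2 255" --pt "0 0 0 0 0 0 255"

```text
t: 17.77
tool_pos: [487.9, 78.0, 296.2]
orientation: [0.0, 0.982, -0.186, -0.001]
contact_force: [-2.2, -1.7, -2.8]
finger_gap: 20.1
grasp_force: 59.1
```

Emit:
apply_moves --pt "0 0 0 0 0 1.5 255" --pt "0 0 0 0 0 1.3 255" --pt "0 0 0 0 0 0 255" --pt "0 0 0 0 0 0 255"

```text
t: 18.1
tool_pos: [488.3, 78.0, 294.2]
orientation: [0.0, 0.982, -0.186, -0.0]
contact_force: [-2.6, -1.4, -2.7]
finger_gap: 20.5
grasp_force: 59.1
```

Emit:
apply_moves --pt "0 0 0 0 0 0.7 255" --pt "0 0 0 0 0 0 255" --pt "0 0 0 0 0 0 255"

```text
t: 18.35
tool_pos: [488.4, 78.0, 293.8]
orientation: [-0.0, 0.982, -0.186, -0.0]
contact_force: [-3.7, -1.2, -1.5]
finger_gap: 20.3
grasp_force: 59.1
```

Emit:
apply_moves --pt "0 0 0 0 0 0.5 255" --pt "0 0 0 0 0 0 255" --pt "0 0 0 0 0 0 255"

```text
t: 18.6
tool_pos: [488.5, 78.0, 293.5]
orientation: [-0.0, 0.982, -0.186, 0.0]
contact_force: [-3.9, -1.2, 0.3]
finger_gap: 20.3
grasp_force: 59.2
```

Emit:
apply_moves --pt "0 0 0 0 0 0.7 255" --pt "0 0 0 0 0 0 255" --pt "0 0 0 0 0 0 255"

```text
t: 18.85
tool_pos: [488.6, 78.0, 292.7]
orientation: [-0.0, 0.982, -0.186, 0.0]
contact_force: [-3.6, -1.6, 0.1]
finger_gap: 20.7
grasp_force: 59.2
```

Emit:
apply_moves --pt "0 0 0 0 0 0.6 255" --pt "0 0 0 0 0 0 255" --pt "0 0 0 0 0 0 255"

```text
t: 19.1
tool_pos: [488.6, 78.0, 292.1]
orientation: [0.0, 0.982, -0.186, 0.0]
contact_force: [-2.3, -1.2, 0.7]
finger_gap: 20.4
grasp_force: 59.2
```

Emit:
apply_moves --pt "0 0 0 0 0 0.4 255" --pt "0 0 0 0 0 0 255" --pt "0 0 0 0 0 0 255"

```text
t: 19.35
tool_pos: [488.6, 78.0, 292.0]
orientation: [0.0, 0.982, -0.186, 0.0]
contact_force: [-3.3, -1.4, 3.4]
finger_gap: 20.5
grasp_force: 59.5
```

Emit:
apply_moves --pt "0 0 0 0 0 0.4 255" --pt "0 0 0 0 0 0 255" --pt "0 0 0 0 0 0 255"

```text
t: 19.6
tool_pos: [488.6, 78.0, 291.9]
orientation: [0.0, 0.982, -0.186, 0.0]
contact_force: [-4.1, -1.3, 6.2]
finger_gap: 20.2
grasp_force: 59.8
```

Seated: the tool dropped exactly 14 mm below face contact, and the force is rising. Next I release and retreat.

Emit:
apply_moves --pt "0 0 0 0 0 0 100" --pt "0 0 0 0 0 0 100" --pt "0 0 0 0 0 0 100" --pt "0 0 0 0 0 0 100" --pt "0 0 0 0 0 -3 100" --pt "0 0 0 0 0 -10 100" --pt "0 0 0 0 0 -25 100" --pt "0 0 0 0 0 -35 100"

```text
t: 20.27
tool_pos: [487.1, 77.9, 362.5]
orientation: [0.001, 0.982, -0.186, -0.003]
contact_force: [-0.1, -0.2, -0.4]
finger_gap: 51.9
grasp_force: 0.0
```

Emit:
apply_moves --pt "0 0 0 0 0 -35 100" --pt "0 0 0 0 0 -35 100" --pt "0 0 0 0 0 0 100" --pt "0 0 0 0 0 0 100"

```text
t: 20.6
tool_pos: [489.4, 78.1, 438.6]
orientation: [-0.001, 0.982, -0.186, 0.004]
contact_force: [0.2, -1.2, -0.5]
finger_gap: 52.1
grasp_force: 0.0
```

```bash
python3 - <<'E'
from hole import *
print(ang('wrist'),ang('wrist'),ang('wrist'))
s=manip.observe();im=vision.read_camera('wrist');d=vision.read_camera('side')
save('end',np.hstack([cv2.resize(im[150:400,200:400],(400,500)),cv2.resize(d[200:300,240:320],(400,500))]))
E
```

```text
(20.6, 175, 2.698) (20.65, 175, 2.698) (20.7, 178, 2.699)
```

View pics/end.png

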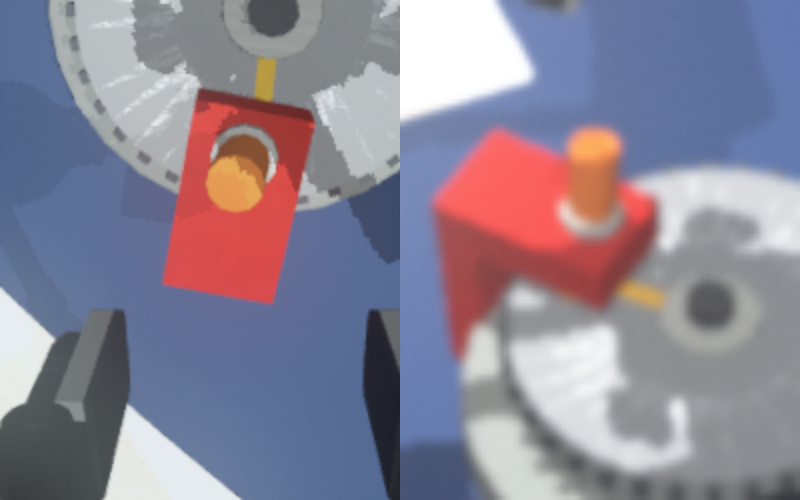

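The wrist view (left panel, about (240,165)) and the side view (right panel, about (592,200)) both show the pin upright with its flange flat on the bracket. The wheel is stationary and the gripper is clear.

```bash
python3 -c "
from plant import manip
print(manip.finish_job())"
```

```text
the job is handed in; nothing more can be done
None
```

The wheel is locked: the orange pin braked it to a creep, then dropped through the slot into its hole with the flange resting on the bracket. The gripper has let go and is clear, and the job was handed in at about 21 s; the highest force reading was about 7 N.

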